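Inhaler demonstration: puff, draw the breath, hold it

TASK

Show one correct breath on the inhaler demonstration set: with the syringe plunger still home, press the inhaler's metal canister all the way down and let it spring back up, then slowly draw the syringe's sprung T-handle out until the black piston seal stands in the middle of the marker window on the clear barrel. Finish while holding the handle there (the held breath): do not let it go back. Do not shift the marker, and leave the other things on the table where they are.

Things in the scene. Friction and masses are not known exactly. Their poses are not given: they have to be found in the camera images.
- stand: Inhaler demonstration set, fixed to the table: grey base board (x -235 to 195 mm, 110 wide, 14 thick) with inhaler, clear spacer and clear syringe in one line along x. Origin on the table top under that line; x points from inhaler to T-handle, the way the handle pulls out; z up. Centre line 78 mm above the table. Inhaler at x -200, spacer (56 thick) -171 to 0, syringe (72 thick) 0 to 186 mm.
- canister_top (a point): Centre of the flat top of the inhaler's bare metal aerosol canister, an upright cylinder 22 mm in diameter standing 22 mm out of its plastic sleeve (29 mm in diameter), at x = -200, y = 0, z = 142 mm of the stand. It is pressed straight down.
- canister (a joint): How far the canister is pressed down, in m: 0 up (at rest), 0.005 fully down on its stop. Its spring takes 3 N to start it and 7 N to hold it fully down; it comes back up by itself when let go.
- plunger (a joint): How far the syringe plunger is drawn out, in m: 0 home, 0.110 the end stop. A spring pulls it back home: about 3 N at home, growing by 0.6 N per 10 mm (6 N at 50 mm, 9 N at 95 mm). Let go, it goes home by itself.
- handle: Steel rod and black T-handle of the plunger. Origin: centre of the crossbar, 78 mm above the bare table; axes as the stand's. Crossbar: round, 16 mm thick, level, along y from -45 to 45 mm. Rod: 16 mm thick, from the crossbar along -x (first 11 mm is a hub 22 mm thick) into the rear cap, whose face is 55 mm from the crossbar's centre at home. Straddle the rod from above or pinch half the crossbar.
- seal (a point): Centre of the black rubber piston seal, a disc 8 mm wide seen inside the clear barrel; it moves with the handle, 211 mm behind the crossbar's centre (along -x), x = 30 mm of the stand when home. A white piston shows 8 mm on either side of it.
- marker_mid (a point): Middle of the marker window, on the barrel's centre line. The marker is two thin black hoops round the barrel (18 mm clear between them) joined by thin bars; it slides stiffly on the barrel (4 N) and is already set, 50 to 95 mm beyond the seal's home place along the stand's x. The seal is at the mark when seal and marker_mid coincide.
- glue: White squeeze bottle, 44 mm in diameter, 128 mm tall, loose, upright. Origin under its centre. Not part of the job.
- tape: Roll of medical tape, 60 mm in diameter, 25 mm high, loose, lying flat. Origin under its centre. Not part of the job.
- spare: Spare inhaler lying loose on its side, about 84 x 50 x 29 mm. Origin under its sleeve. Not part of the job.

How it is judged:
On the way, in this order (a step that is already met when the one before it is completed fails the run):
1. the canister is pressed down (at least 3.5 of its 5 mm) while the plunger is home (within 5 mm) (value of joint canister above 0.0035 m and value of joint plunger below 0.005 m), for 0.1 s.
2. the canister is let back up (within 1 mm) (value of joint canister below 0.001 m), for 0.1 s.
3. the seal is drawn to the middle of the marker window (within 6 mm) and held there for a second (x of seal in the frame of marker_mid between -0.006 and 0.006 m and contact force between the fingers and handle above 2 N), for 1 s.
At the end, for the whole second after the job is handed in: At the end the gripper's fingers still hold the handle against its spring (over 2 N on it), the piston seal standing still within 6 mm of the middle of the marker window, and the canister is up again (all of step 3 and value of joint plunger above 0.04 m and velocity of joint plunger between -0.01 and 0.01 m/s and value of joint canister below 0.001 m); the arm keeps its last pose, push and grip.
It fails at once if the plunger is drawn out fast (over 0.25 m/s) (velocity of joint plunger above 0.25 m/s).
It fails at once if the marker is shifted by more than 4 mm (distance of marker_mid from where it was at the start of the episode above 0.004 m).
It fails at once if the glue bottle, tape roll or spare inhaler is moved by more than 20 mm, or the bottle tipped (distance of any of glue, tape, spare from where it was at the start of the episode above 0.02 m or angle between glue's own z axis and vertical above 0.4 rad).
It also fails if it takes over 48 s, if anything falls off the work surface, if the arm or the gripper's body presses on something with over 40 N, if the wrist force passes 120 N, or if a joint passes its speed limit or range.

ROBOT

A 6-joint arm with a two-finger parallel gripper is mounted at the origin on the work surface. World frame = base frame: x ahead of the robot, y to its left, z up, the work surface at z = 0. Lengths are in m, angles in rad, forces in N, time in s.
With the tool pointing down it reaches from about 0.35 to 0.775 m from the base axis. Payload 7.3 kg.
Tool frame: the origin (TCP) lies at the very end of the fingers, on their centre line; the grasp point (between the pads) lies 19 mm behind it; x points along the fingers, y is the direction in which the jaws open and shut, and the axes are right-handed (so a half turn about x gives the same grasp; the last joint's range is limited). The gripper opens to 92 mm and grips with 3 to 60 N. Pads are 19 mm wide; open, the fingers measure 130 mm over their backs; the gripper's body (75 mm by 190 mm) begins 47 mm behind the grasp point.
Start: joints at [-1.453, 0.342, 1.524, -0, 1.275, -0.146], TCP at [0.137, -0.507, 0.227] pointing down, gripper open.
Joint ranges: [-2.53, 2.53], [-0.77, 2.02], [0.04, 2.7], [-1, 4.14], [0.28, 2.66], [-3.11, 3.11]. Speed limits (rad/s): [2.57, 2.57, 3.14, 3.14, 3.14, 3.14].

INTERFACE

Orientations are given as [roll, pitch, yaw] about the fixed x, y, z axes, in that order (R = Rz(yaw) Ry(pitch) Rx(roll)).
In Python, from cell import robot gives the robot as it stands.
- The arm moves only by the tool play_rows, never from a script. Its argument "moves" is a list that holds one entry, the list of rows, each a list of 5 numbers: the shift along the tool's x, y, z in m, then the turn about the tool's x in degrees, then the opening, from -1 (shut) to 1 (fully open), so that 0 is half open. A call has exactly 10 rows; each row shifts and turns the pose as measured when the row begins, along the tool's axes as they then stand; what a row does not reach is not made up. A row lasts 1/10 s, in which the tool goes at most 50 mm and 8.59 degrees, less where a joint would pass 70% of its speed; a pose out of reach is approached as far as the arm can. A call with a gripper value outside its range is refused whole. The fingers move at their own pace and stop on an object; "grip_force" is the grip in N (left out, the last holds). Time passes only in rows, so rows that do not move let the fingers close, or fill a call up. It gives the time, the measured TCP pose, the force and the opening at its end, in the units of the state.
- robot.observe(): the state, without advancing time (a new reading comes with each control period).
- robot.read_camera(name): name is "side" or "top" or "wrist"; returns the picture (420x560x3 uint8, red, green, blue); there is no depth.
- robot.get_calibration(name): a dict with "mtx" (3x3 intrinsics, pixels), "view" (4x4, takes a point from world to camera coordinates). Camera axes: x right, y up, looking along -z (the intrinsics and any distortion apply to the point x, -y, -z); pixel columns grow to the right and rows downward; lengths in m; the calibration is good to about 2 mm. A picture is of the moment at which its call begins: read the wrist's pose just before it. get_calibration takes no time and is no camera call; for the wrist camera it gives the pose at the moment of the call.
- robot.hand_in(): hands the job in, once; it reports no verdict.
Trained networks look in the newest picture that a camera, given by its name, has taken for a name from the list of things; names that differ only in an ending like _2 or _b are one class to them, and where a whole thing is asked for, a point or a joint stands for the part that bears it (a point fixed in the world has none). Each returns a list of dicts, best first, with "score" (0 to 1); they miss things now and then, are a little off and sometimes report something else, mostly with a low value. They report only what shows in the picture. A call takes as long as a camera call.
- robot.spot_in(camera, label): "point" ([column, row] in pixels, amid what is visible of it).
The state is a dict: "time": time; "qpos": joint angles; "qvel": joint speeds; "joint_efforts": joint torques, N m; "tool_pos": TCP position; "tool_rot": TCP orientation; "contact_force": force on the tool from outside, world axes, zero at the start; "torque": the same for the moment, N m; "opening": finger opening in m.
Only numpy, scipy, OpenCV 4.12 (cv2) and the standard library are available. Lean on these libraries where they do the work, as an engineer would, in place of code of your own. Each camera call takes 0.05 s, during which the arm holds its last target.

## Working session

There is one attempt and no reset: what is moved stays moved. The work goes in short steps, Python scripts to look and compute and a tool call to move; the robot and the scene stay as the last step left them, time stands still between calls to the robot, and variables do not carry over. Pictures are saved under pics/ and viewed, and the job is handed in when it is done.

Besides the shell and the picture viewer there is one more tool, called after "Emit:" as a command line: name --argument value ..., lists and objects as JSON in quotes. play_rows: Moves the arm, as the interface text tells. Its arguments: {"type":"object","properties":{"moves":{"type":"array"},"grip_force":{"type":"number"}},"required":["moves"]}

```bash
mkdir -p pics; ls
python3 - <<'E'
from cell import robot
import cv2
print(robot.observe())
for n in("side","top","wrist"):
    im=robot.read_camera(n); cv2.imwrite(f"pics/{n}0.png",im[:,:,::-1])
    for l in("canister_top","handle","seal","marker_mid","glue","tape","spare","stand"):
        print(n,l,[(d['point'],round(d['score'],2)) for d in robot.spot_in(n,l)][:3])
    c=robot.get_calibration(n);print(c['mtx'].tolist() if hasattr(c['mtx'],'tolist') else c)
E
```

```text
pics
{'time': 0.0, 'qpos': array([-1.45296421e+00,  3.42678079e-01,  1.52498636e+00, -3.19950160e-06,
        1.27544157e+00, -1.45970859e-01]), 'qvel': array([-7.26471544e-04, -1.87619556e-03, -1.05391967e-03, -2.57089166e-05,
       -1.12027185e-03,  7.12469058e-04]), 'joint_efforts': array([-4.38348679e-04, -4.31243920e+01, -2.44222856e+01,  7.18801282e-02,
        5.60044439e-02, -1.52467323e-04]), 'tool_pos': array([ 0.13688272, -0.50641974,  0.22607885]), 'tool_rot': array([-1.71474549,  1.56928297,  1.69065108]), 'contact_force': array([0.32408994, 0.24627994, 0.03318901]), 'torque': array([ 0.06878048, -0.03921299, -0.02912336]), 'opening': 0.09185800921760558}
side canister_top [([236.5, 151.3], 0.69)]
side handle [([274.3, 346.8], 0.56)]
side seal [([272.4, 348.8], 0.64)]
side marker_mid [([262.0, 263.9], 0.79)]
side glue [([310.4, 185.0], 0.76)]
side tape [([349.9, 330.8], 0.69)]
side spare [([335.8, 250.8], 0.6)]
side stand [([252.7, 278.2], 0.9)]
[[452.0952697876378, 0.0, 280.4562571878837], [0.0, 452.0952697876378, 207.96464655780866], [0.0, 0.0, 1.0]]
top canister_top [([173.7, 232.5], 0.43)]
top handle [([378.0, 238.5], 0.83)]
top seal [([379.3, 236.8], 0.61)]
top marker_mid []
top glue [([194.5, 170.1], 0.84)]
top tape [([346.1, 186.2], 0.76)]
top spare [([269.0, 174.6], 0.78)]
top stand [([267.4, 238.1], 0.69)]
[[444.18429252416377, 0.0, 274.6798862483872], [0.0, 444.18429252416377, 201.45845433635756], [0.0, 0.0, 1.0]]
wrist canister_top []
wrist handle []
wrist seal []
wrist marker_mid []
wrist glue []
wrist tape []
wrist spare []
wrist stand []
[[305.85999224673435, 0.0, 274.6416805185374], [0.0, 305.85999224673435, 210.91502646469957], [0.0, 0.0, 1.0]]
```

View pics/side0.png

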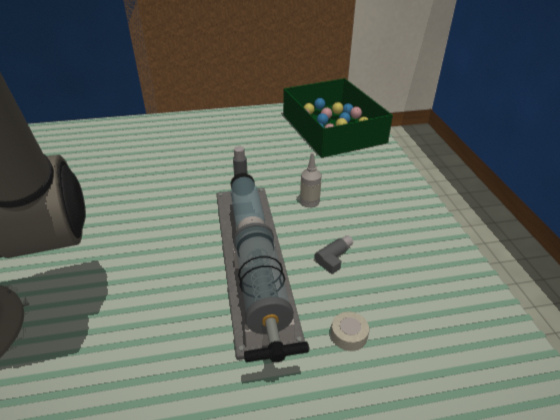

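View pics/top0.png

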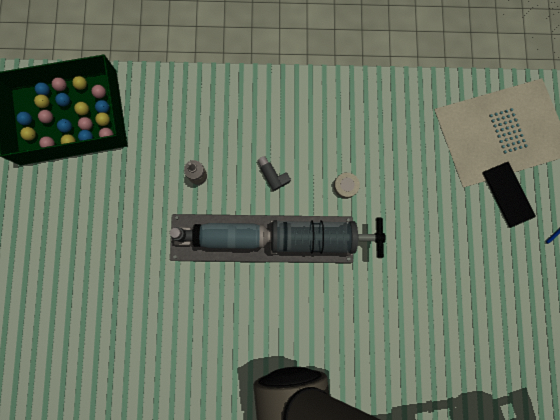

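```bash
cat > h.py <<'E'
import numpy as np,cv2
from scipy.spatial.transform import Rotation as R
from cell import robot
def proj(cal,P):
    P=np.atleast_2d(P); V=np.array(cal['view']);K=np.array(cal['mtx'])
    c=P@V[:3,:3].T+V[:3,3]; c=c*[1,-1,-1]
    p=c@K.T; return p[:,:2]/p[:,2:]
def ray(cal,px):
    V=np.array(cal['view']);K=np.array(cal['mtx'])
    d=np.linalg.inv(K)@[px[0],px[1],1]; d=V[:3,:3].T@(d*[1,-1,-1]); o=-V[:3,:3].T@V[:3,3]; return o,d/np.linalg.norm(d)
def atz(cal,px,z):
    o,d=ray(cal,px); return o+d*(z-o[2])/d[2]
E
python3 - <<'E'
from h import *
for n in("side","top"):
    c=robot.get_calibration(n);print(n,c.keys(),np.round(ray(c,[280,210])[0],3),np.round(ray(c,[280,210])[1],3))
t=robot.get_calibration("top")
for l,p,z in(("can",[173.7,232.5],.142),("handle",[378,238.5],.078),("glue",[194.5,170],.12),("tape",[346,186],.025),("spare",[269,174.6],.03)):
    print(l,np.round(atz(t,p,z),3))
E
```

```text
side dict_keys(['mtx', 'view']) [ 0.444 -0.54   0.62 ] [ 0.144  0.768 -0.624]
top dict_keys(['mtx', 'view']) [0.43  0.078 1.06 ] [ 0.136 -0.038 -0.99 ]
can [0.507 0.261 0.142]
handle [ 0.503 -0.178  0.078]
glue [0.644 0.227 0.12 ]
tape [ 0.632 -0.119  0.025]
spare [0.656 0.065 0.03 ]
```

Run:
```python
import cv2
a=cv2.imread("pics/top0.png")[195:275,150:400]
b=cv2.convertScaleAbs(cv2.resize(a,None,fx=3.2,fy=3.2,interpolation=cv2.INTER_CUBIC),alpha=2.2)
cv2.imwrite("pics/topz.png",b)
a=cv2.imread("pics/side0.png")[140:390,200:330]
cv2.imwrite("pics/sidez.png",cv2.convertScaleAbs(cv2.resize(a,None,fx=2.4,fy=2.4,interpolation=cv2.INTER_CUBIC),alpha=2))
```

```text
(no output)
```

View pics/topz.png

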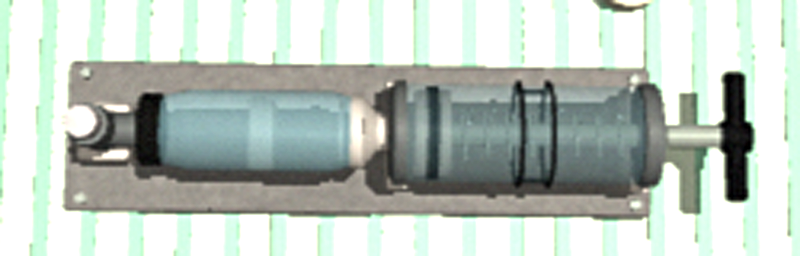

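View pics/sidez.png

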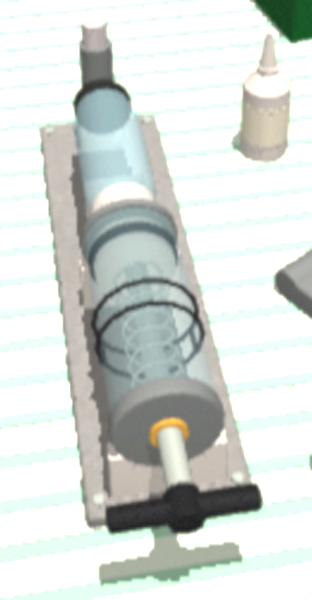

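Run:
```python
from h import *
from scipy.optimize import least_squares
t=robot.get_calibration("top");s=robot.get_calibration("side")
Z=lambda u,v:[150+u/3.2,195+v/3.2]
S=lambda u,v:[200+u/2.4,140+v/2.4]
T=[((-.235,.055,.014),Z(70,62)),((-.235,-.055,.014),Z(66,210)),((.195,-.055,.014),Z(648,217)),
((.241,0,.078),Z(737,137)),((.241,.045,.078),Z(736,72)),((.241,-.045,.078),Z(735,202)),((-.2,0,.142),Z(83,122)),((.03,0,.078),Z(432,134))]
D=[((-.2,0,.142),S(94,26)),((.241,-.045,.078),S(108,518)),((.241,.045,.078),S(260,497)),((-.235,-.055,.014),S(42,128)),((-.235,.055,.014),S(154,118)),((.195,-.055,.014),S(90,524))]
def W(p,P): 
    c,s_=np.cos(p[2]),np.sin(p[2]);P=np.atleast_2d(P)
    return np.c_[p[0]+c*P[:,0]-s_*P[:,1],p[1]+s_*P[:,0]+c*P[:,1],P[:,2]]
def res(p,w=(1,1)):
    r=[]
    for cal,L,k in((t,T,w[0]),(s,D,w[1])):
        r.append(k*(proj(cal,W(p,np.array([a for a,_ in L])))-np.array([b for _,b in L])))
    return np.concatenate(r)
for w in((1,1),(1,0.),(0.,1)):
    o=least_squares(lambda p:res(p,w).ravel(),[.5,.06,-1.57],loss='soft_l1',f_scale=1.5);print(o.x.round(4));print(np.round(res(o.x),1).tolist())
    p=o.x
    if w==(1,1): P=p
np.save("p.npy",P)
print("can",W(P,(-.2,0,.142)),"handle",W(P,(.241,0,.078)),"rod",W(P,(.21,0,.078)))
# overlay hoops: predicted outline for u values
for n,cal in(("top",t),("side",s)):
    im=cv2.imread(f"pics/{n}0.png")
    im=cv2.convertScaleAbs(im,alpha=2)
    f=4
    x0,y0,w_,h_=(265,205,115,70) if n=="top" else (225,225,90,110)
    z=cv2.resize(im[y0:y0+h_,x0:x0+w_],None,fx=5,fy=5,interpolation=cv2.INTER_CUBIC)
    cv2.imwrite(f"pics/z_{n}.png",z)
    th=np.linspace(0,2*np.pi,60)
    for off in(.04,.05,.06,.07,.08,.09,.1):
      pass
```

```text
[ 0.5072  0.0582 -1.5728]
[[-0.0, -1.0], [-1.0, -0.2], [1.4, -0.5], [-0.4, -0.7], [-0.6, -0.5], [0.8, -0.7], [-0.8, -0.9], [0.2, -0.9], [-0.7, -1.6], [-0.9, 3.0], [0.3, 1.3], [-1.9, -0.7], [-0.3, -1.6], [-1.6, -0.5]]
[ 0.5057  0.0579 -1.5729]
[[0.0, -0.3], [-0.9, 0.4], [1.5, 0.2], [-0.3, -0.1], [-0.5, 0.2], [0.9, 0.0], [-0.7, -0.2], [0.3, -0.3], [-1.4, -1.5], [-2.0, 3.3], [-0.7, 1.7], [-2.5, -0.5], [-0.9, -1.5], [-2.5, -0.2]]
[ 0.5087  0.059  -1.5741]
[[-0.3, -1.7], [-1.3, -1.0], [1.1, -1.0], [-0.8, -1.3], [-1.0, -1.1], [0.4, -1.2], [-1.1, -1.8], [-0.1, -1.6], [0.2, -1.9], [-0.1, 2.3], [1.1, 0.7], [-1.1, -1.0], [0.4, -1.9], [-0.8, -1.1]]
can [[0.50756719 0.25815848 0.142     ]] handle [[ 0.5066778  -0.18284062  0.078     ]] rod [[ 0.50674032 -0.15184069  0.078     ]]
```

View pics/z_top.png

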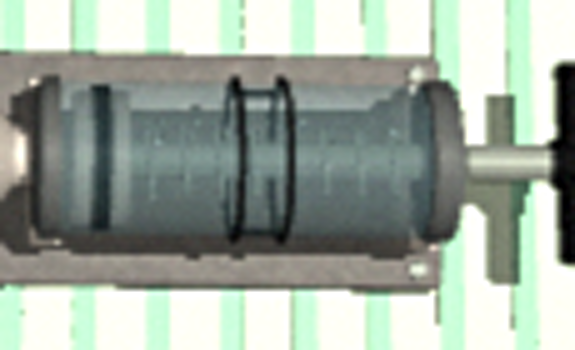

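View pics/z_side.png

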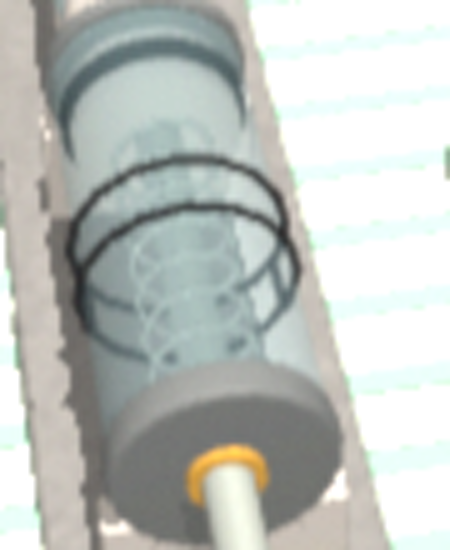

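Run:
```python
from h import *
from scipy.optimize import brentq
t=robot.get_calibration("top");p=np.load("p.npy");p[0]=.506
def W(P): 
    c,s_=np.cos(p[2]),np.sin(p[2]);P=np.atleast_2d(P)
    return np.c_[p[0]+c*P[:,0]-s_*P[:,1],p[1]+s_*P[:,0]+c*P[:,1],P[:,2]]
def sx(col,y,z): return brentq(lambda x:proj(t,W((x,y,z)))[0,0]-col,-.3,.4)
for nm,c in(("seal",101),("hoopL",236),("hoopR",287.5)):
    for y in(.038,-.038): print(nm,sx(265+c/5,y,.078))
for nm,c in(("hoopLtop",241),("hoopRtop",291)): print(nm,sx(265+c/5,0,.116))
print("bar",sx(380.3,0,.078))
# tool axes
o=robot.observe();print(R.from_euler('xyz',o['tool_rot']).as_matrix().round(3))
```

```text
seal 0.029735661366842723
seal 0.030203369843934458
hoopL 0.09001557923760169
hoopL 0.08976647219894808
hoopR 0.1130605493955838
hoopR 0.11253740428998155
hoopLtop 0.08781078142146262
hoopRtop 0.10920360541422929
bar 0.24185521771910576
[[ 0.     0.261 -0.965]
 [-0.    -0.965 -0.261]
 [-1.     0.     0.   ]]
```

Emit:
play_rows --moves '[[[0,0,0,-7.5,-1],[0,0,0,-7.5,-1],[0,0,0,-7.5,-1],[0,0,0,-7.5,-1],[0,0,0,-7.5,-1],[0,0,0,-7.5,-1],[0,0,0,-7.5,-1],[0,0,0,-7.5,-1],[0,0,0,-7.5,-1],[0,0,0,-7.5,-1]]]'

```text
time: 2.35
tool_pos: [0.137, -0.5068, 0.2267]
tool_rot: [1.201, 1.571, -0.316]
contact_force: [0.7, -0.3, -0.1]
opening: 0.0164
```

Run:
```python
from h import *
o=robot.observe();print(R.from_euler('xyz',o['tool_rot']).as_matrix().round(3),o['qpos'].round(3))
```

```text
[[ 0.     0.999  0.054]
 [-0.     0.054 -0.999]
 [-1.     0.     0.   ]] [-1.453  0.342  1.524  0.     1.275 -1.507]
```

Emit:
play_rows --moves '[[[0,0.035,-0.034,0,-1],[0,0.035,-0.034,0,-1],[0,0.035,-0.034,0,-1],[0,0.035,-0.034,0,-1],[0,0.035,-0.034,0,-1],[0,0.035,-0.034,0,-1],[0,0.035,-0.034,0,-1],[0,0.035,-0.034,0,-1],[0,0.035,-0.034,0,-1],[0,0,0,0,-1]]]'

```text
time: 3.35
tool_pos: [0.4421, -0.1754, 0.2266]
tool_rot: [0.772, 1.565, -0.745]
contact_force: [0.1, -0.8, 0.1]
opening: 0.0002
```

Run:
```python
from h import *
o=robot.observe();print(o['tool_pos'],R.from_euler('xyz',o['tool_rot']).as_matrix().round(3),o['qpos'].round(3))
```

```text
[ 0.44205356 -0.17535874  0.22662982] [[ 0.004  0.999  0.054]
 [-0.004  0.054 -0.999]
 [-1.     0.004  0.004]] [-5.380e-01  2.480e-01  1.658e+00 -1.000e-03  1.230e+00 -5.910e-01]
```

Emit:
play_rows --moves '[[[0,0,0,3.1,-1],[0,0.008,-0.05,0,-1],[0,0.008,-0.05,0,-1],[0,0.008,-0.05,0,-1],[0,0.008,-0.05,0,-1],[0,0.008,-0.05,0,-1],[0,0.008,-0.05,0,-1],[0,0.008,-0.05,0,-1],[0,0.008,-0.05,0,-1],[0,0,-0.03,0,-1]]]'

```text
time: 4.35
tool_pos: [0.5092, 0.2509, 0.2245]
tool_rot: [0.764, 1.56, -0.818]
contact_force: [0.4, -0.8, 0.6]
opening: 0.0004
```

Run:
```python
from h import *
o=robot.observe();print(o['tool_pos'],R.from_euler('xyz',o['tool_rot']).as_matrix().round(3),o['qpos'].round(3))
c=robot.get_calibration("wrist")
im=robot.read_camera("wrist");cv2.imwrite("pics/w1.png",cv2.convertScaleAbs(im[:,:,::-1],alpha=1.8))
for n in("canister_top",):
  print([(d['point'],d['score'],atz(c,d['point'],.142)) for d in robot.spot_in("wrist",n)])
print(proj(c,[[.5075,.258,.142],o['tool_pos']]))
```

```text
[0.50918818 0.25091465 0.2244672 ] [[ 0.008  1.    -0.012]
 [-0.008 -0.012 -1.   ]
 [-1.     0.008  0.008]] [ 0.329  0.42   1.41  -0.011  1.306  0.343]
[([268.5, 200.7], 0.88, array([0.50540715, 0.26338355, 0.142     ]))]
[[271.176648   207.05759048]
 [273.86142184 258.97962986]]
```

View pics/w1.png

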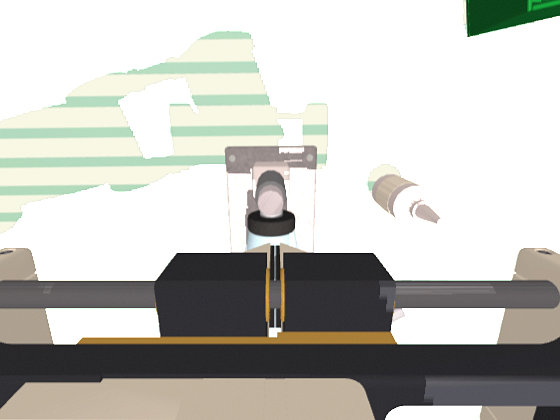

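Emit:
play_rows --moves '[[[0,-0.002,-0.009,0.7,-1],[0.012,0,0,0,-1],[0.012,0,0,0,-1],[0.012,0,0,0,-1],[0.012,0,0,0,-1],[0.012,0,0,0,-1],[0.01,0,0,0,-1],[0,0,0,0,-1],[0,0,0,0,-1],[0,0,0,0,-1]]]'

```text
time: 5.45
tool_pos: [0.5065, 0.2502, 0.146]
tool_rot: [0.171, 1.558, -1.433]
contact_force: [-0.3, -0.6, 0.2]
opening: 0.0005
```

Run:
```python
from h import *
o=robot.observe();print(o['tool_pos'],R.from_euler('xyz',o['tool_rot']).as_matrix().round(3),o['contact_force'])
im=robot.read_camera("wrist");cv2.imwrite("pics/w2.png",cv2.convertScaleAbs(im[:,:,::-1],alpha=1.8))
im=robot.read_camera("side");cv2.imwrite("pics/s2.png",cv2.resize(cv2.convertScaleAbs(im[:,:,::-1],alpha=1.8)[90:230,170:330],None,fx=4,fy=4,interpolation=cv2.INTER_CUBIC))
```

```text
[0.50651816 0.25022191 0.14604665] [[ 0.002  0.999 -0.033]
 [-0.012 -0.033 -0.999]
 [-1.     0.002  0.012]] [-0.27410487 -0.57061084  0.17198476]
```

View pics/w2.png

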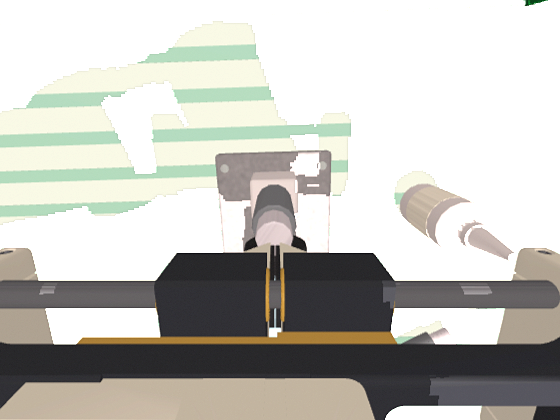

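View pics/s2.png

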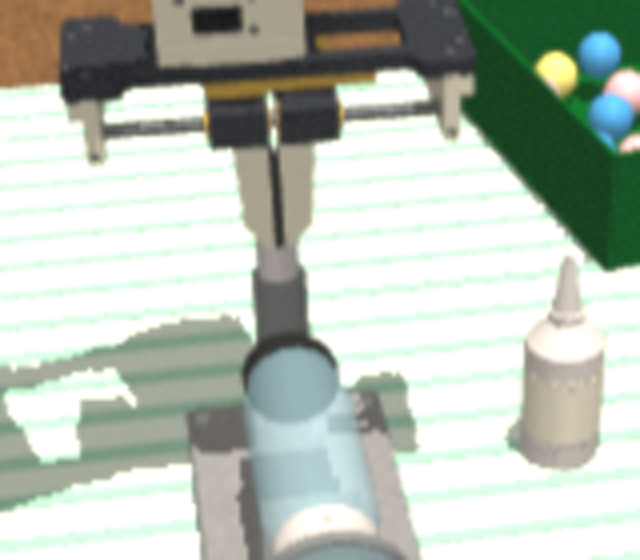

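Emit:
play_rows --moves '[[[-0.002,0,-0.009,-1.9,-1],[0,0,0,0,-1],[0,0,-0.002,0,-1],[0,0,0,0,-1],[0.004,0,0,0,-1],[0.003,0,0,0,-1],[0.003,0,0,0,-1],[0.003,0,0,0,-1],[0.003,0,0,0,-1],[0,0,0,0,-1]]]'

```text
time: 6.55
tool_pos: [0.5079, 0.2635, 0.1383]
tool_rot: [0.78, 1.558, -0.786]
contact_force: [-2.0, -1.8, 5.7]
opening: 0.0005
```

Run:
```python
from h import *
o=robot.observe();print(o['tool_pos'],R.from_euler('xyz',o['tool_rot']).as_matrix().round(3),o['contact_force'])
```

```text
[0.50788151 0.26351653 0.13830198] [[ 0.009  1.     0.005]
 [-0.009  0.005 -1.   ]
 [-1.     0.009  0.009]] [-2.04581028 -1.75504543  5.65497542]
```

Emit:
play_rows --moves '[[[0.002,0,0,0,-1],[0.002,0,0,0,-1],[0.002,0,0,0,-1],[0.003,0,0,0,-1],[0.003,0,0,0,-1],[0.003,0,0,0,-1],[0.003,0,0,0,-1],[0.003,0,0,0,-1],[0.003,0,0,0,-1],[0.003,0,0,0,-1]]]'

```text
time: 7.55
tool_pos: [0.508, 0.2636, 0.137]
tool_rot: [1.44, 1.545, -0.126]
contact_force: [-8.3, -2.3, 22.8]
opening: 0.0003
```

Run:
```python
from h import *
o=robot.observe();print(o['tool_pos'],o['contact_force'])
im=robot.read_camera("side");cv2.imwrite("pics/s3.png",cv2.resize(cv2.convertScaleAbs(im[:,:,::-1],alpha=1.8)[90:230,170:330],None,fx=4,fy=4,interpolation=cv2.INTER_CUBIC))
```

```text
[0.50799497 0.26356187 0.13700371] [-8.34341475 -2.29973373 22.81972764]
```

View pics/s3.png

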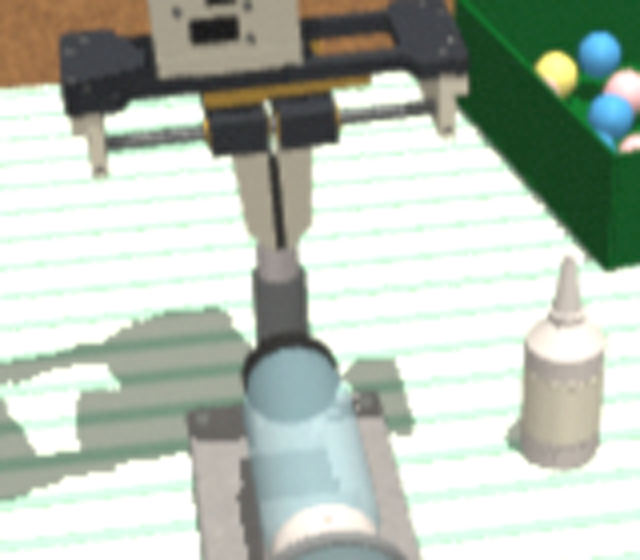

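Emit:
play_rows --moves '[[[-0.005,0,0,0,-1],[-0.01,0,0,0,-1],[-0.015,0,0,0,-1],[-0.02,0,0,0,-1],[-0.02,0,0,0,-1],[0,0,0,0,-1],[0,0,0,0,-1],[0,0,0.03,0,-1],[0,0,0.04,0,-1],[0,0,0.04,0,-1]]]'

```text
time: 8.6
tool_pos: [0.5049, 0.1541, 0.2062]
tool_rot: [1.399, 1.549, -0.161]
contact_force: [0.1, -0.6, -1.1]
opening: 0.0003
```

Emit:
play_rows --moves '[[[0,0,0.04,0,0.4],[0,0,0.04,0,0.4],[0,0,0.04,0,0.4],[0,0,0.04,0,0.4],[0,0,0.04,0,0.4],[0,0,0.04,0,0.4],[0,0,0.04,0,0.4],[0,0,0.02,0,0.4],[0,0,0,0,0.4],[0,0,0,0,0.4]]]'

```text
time: 9.6
tool_pos: [0.5011, -0.1616, 0.1941]
tool_rot: [2.013, 1.569, 0.448]
contact_force: [-1.0, 0.4, -0.3]
opening: 0.0637
```

Run:
```python
from h import *
o=robot.observe();print(o['tool_pos'],R.from_euler('xyz',o['tool_rot']).as_matrix().round(3),o['contact_force'],o['opening'])
c=robot.get_calibration("wrist")
im=robot.read_camera("wrist");cv2.imwrite("pics/w4.png",cv2.convertScaleAbs(im[:,:,::-1],alpha=1.8))
im=robot.read_camera("side");cv2.imwrite("pics/s4.png",cv2.convertScaleAbs(im[:,:,::-1],alpha=1.8))
print(proj(c,[[.507,-.183,.078],[.507,-.162,.078],[.507,-.128,.078],o['tool_pos']]))
```

```text
[ 0.50106567 -0.16156063  0.19408944] [[ 0.002  1.     0.006]
 [ 0.001  0.006 -1.   ]
 [-1.     0.002 -0.001]] [-0.97203343  0.37972122 -0.30312082] 0.06366017002655701
[[280.17983556 227.42541707]
 [280.4289203  206.03668483]
 [280.85449094 169.49323257]
 [273.92918781 258.93189922]]
```

View pics/w4.png

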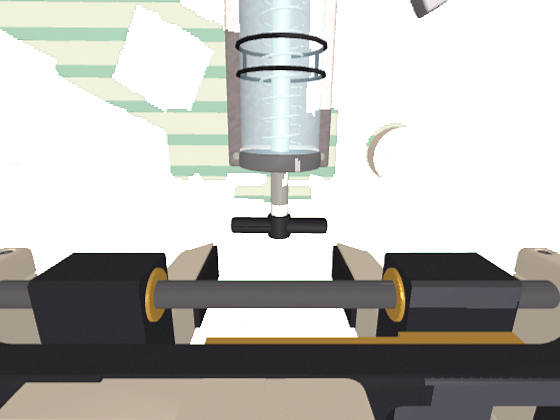

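View pics/s4.png

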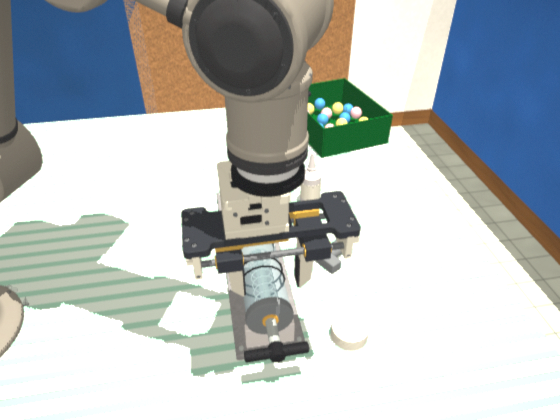

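Emit:
play_rows --moves '[[[0,0.006,0,0,0.2],[0.02,0,0,0,0.2],[0.02,0,0,0,0.2],[0.02,0,0,0,0.2],[0.02,0,0,0,0.2],[0.02,0,0,0,0.2],[0.01,0,0,0,0.2],[0.01,0,0,0,0.2],[0,0,0,0,0.2],[0,0,0,0,0.2]]]'

```text
time: 10.7
tool_pos: [0.5142, -0.1514, 0.0726]
tool_rot: [1.448, 1.562, -0.101]
contact_force: [-0.2, -0.7, 0.6]
opening: 0.055
```

Run:
```python
from h import *
o=robot.observe();print(o['tool_pos'],R.from_euler('xyz',o['tool_rot']).as_matrix().round(3),o['contact_force'],o['opening'])
im=robot.read_camera("wrist");cv2.imwrite("pics/w5.png",cv2.convertScaleAbs(im[:,:,::-1],alpha=1.5))
im=robot.read_camera("side");cv2.imwrite("pics/s5.png",cv2.resize(cv2.convertScaleAbs(im[:,:,::-1],alpha=1.5)[200:400,160:360],None,fx=3,fy=3))
```

```text
[ 0.51420511 -0.15140913  0.07261115] [[ 0.009  1.     0.021]
 [-0.001  0.021 -1.   ]
 [-1.     0.009  0.001]] [-0.1916384  -0.69549101  0.59022195] 0.05496768252928008
```

View pics/w5.png

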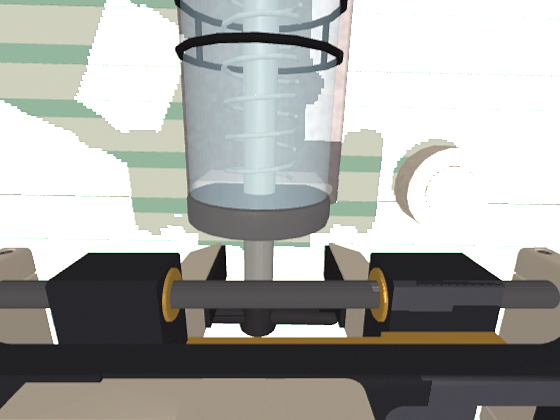

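View pics/s5.png

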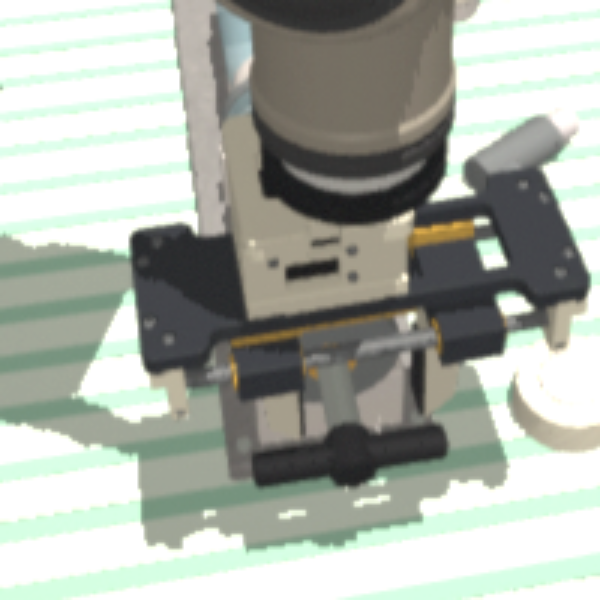

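Emit:
play_rows --moves '[[[0,-0.006,0.009,-1,0.2],[0,0,0,0,0.2],[0.005,0,0.001,0,0.2],[0.004,0,0,0,0.2],[0,0,0,0,0.2],[0,0,0,0,0.2],[0,0,0,0,0.2],[0,0,0,0,0.2],[0,0,0,0,0.2],[0,0,0,0,0.2]]]'

```text
time: 11.8
tool_pos: [0.5098, -0.16, 0.0655]
tool_rot: [1.54, 1.558, 0.006]
contact_force: [-0.7, 2.5, 1.7]
opening: 0.0551
```

Run:
```python
from h import *
o=robot.observe();print(o['tool_pos'],R.from_euler('xyz',o['tool_rot']).as_matrix().round(3),o['contact_force'],o['opening'])
```

```text
[ 0.50977462 -0.15997945  0.0655234 ] [[ 0.013  0.999  0.037]
 [ 0.     0.037 -0.999]
 [-1.     0.013  0.   ]] [-0.66908655  2.5028115   1.65768983] 0.055126527654948694
```

Emit:
play_rows --moves '[[[0,-0.002,0,2,0.2],[0,0,0,0,0],[0,0,0,0,-0.3],[0,0,0,0,-0.7],[0,0,0,0,-0.7],[0,0,0,0,-0.7],[0,0,0,0,-0.7],[0,0,0,0,-0.7],[0,0,0,0,-0.7],[0,0,0,0,-0.7]]]' --grip_force 30

```text
time: 12.8
tool_pos: [0.5053, -0.1603, 0.0648]
tool_rot: [1.648, 1.564, 0.081]
contact_force: [-1.5, 1.7, 1.5]
opening: 0.0152
```

Run:
```python
from h import *
o=robot.observe();print(o['tool_pos'],R.from_euler('xyz',o['tool_rot']).as_matrix().round(3),o['contact_force'],o['opening'])
im=robot.read_camera("wrist");cv2.imwrite("pics/w6.png",cv2.convertScaleAbs(im[:,:,::-1],alpha=1.5))
im=robot.read_camera("side");cv2.imwrite("pics/s6.png",cv2.resize(cv2.convertScaleAbs(im[:,:,::-1],alpha=1.5)[200:400,160:360],None,fx=3,fy=3))
```

```text
[ 0.50529998 -0.16029157  0.06475788] [[ 0.007  1.     0.004]
 [ 0.001  0.004 -1.   ]
 [-1.     0.007 -0.001]] [-1.49721563  1.70446842  1.46589794] 0.015155134860914637
```

View pics/w6.png

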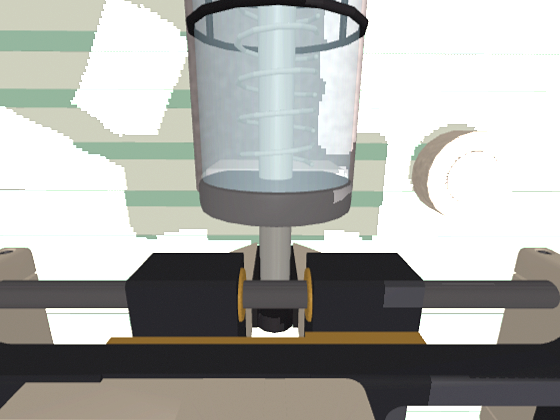

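View pics/s6.png

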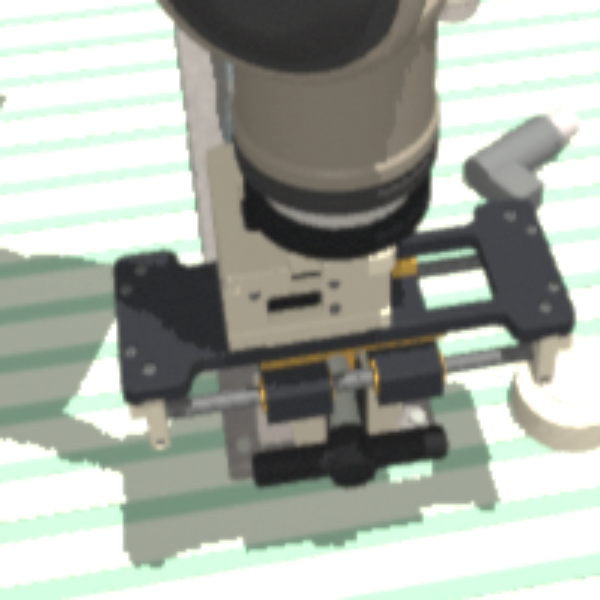

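Emit:
play_rows --moves '[[[0,0,0,0,-1],[0,0,0,0,-1],[0,0,0.003,0,-1],[0,0,0.006,0,-1],[0,0,0.006,0,-1],[0,0,0.006,0,-1],[0,0,0.006,0,-1],[0,0,0.006,0,-1],[0,0,0.006,0,-1],[0,0,0.003,0,-1]]]' --grip_force 35

```text
time: 13.9
tool_pos: [0.5051, -0.2032, 0.0647]
tool_rot: [2.352, 1.563, 0.785]
contact_force: [-0.6, 5.9, 2.1]
opening: 0.0151
```

Run:
```python
from h import *
o=robot.observe();print(o['tool_pos'],R.from_euler('xyz',o['tool_rot']).as_matrix().round(3),o['contact_force'],o['opening'])
```

```text
[ 0.5051256  -0.20319877  0.06474504] [[ 0.006  1.     0.004]
 [ 0.006  0.004 -1.   ]
 [-1.     0.006 -0.006]] [-0.5710991   5.86039941  2.08618185] 0.015102101424307398
```

Emit:
play_rows --moves '[[[0,0,0.004,0,-1],[0,0,0.004,0,-1],[0,0,0.004,0,-1],[0,0,0.004,0,-1],[0,0,0.004,0,-1],[0,0,0.003,0,-1],[0,0,0,0,-1],[0,0,0,0,-1],[0,0,0,0,-1],[0,0,0,0,-1]]]'

```text
time: 14.9
tool_pos: [0.5051, -0.2258, 0.0648]
tool_rot: [2.831, 1.554, 1.262]
contact_force: [-0.1, 6.9, 2.4]
opening: 0.015
```

Run:
```python
from h import *
o=robot.observe();print(o['tool_pos'],o['contact_force'],o['opening'])
c=robot.get_calibration("wrist")
f=lambda im,a:cv2.convertScaleAbs(im[:,:,::-1],alpha=a)
cv2.imwrite("pics/w7r.png",f(robot.read_camera("wrist"),1));cv2.imwrite("pics/w7.png",f(robot.read_camera("wrist"),1.3))
im=f(robot.read_camera("top"),1);cv2.imwrite("pics/t7r.png",im);cv2.imwrite("pics/t7.png",cv2.convertScaleAbs(cv2.resize(im[200:275,255:405],None,fx=5,fy=5,interpolation=cv2.INTER_CUBIC),alpha=2))
cv2.imwrite("pics/s7.png",cv2.resize(f(robot.read_camera("side"),1.5)[200:400,160:360],None,fx=3,fy=3))
```

```text
[ 0.50506849 -0.22578873  0.06476933] [-0.12218365  6.87736975  2.36104593] 0.015043679651157878
```

View pics/w7.png

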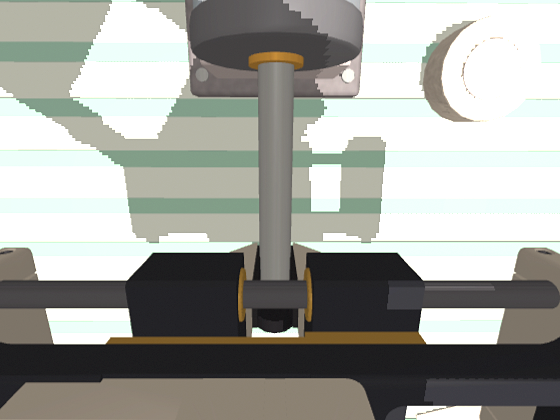

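View pics/t7.png

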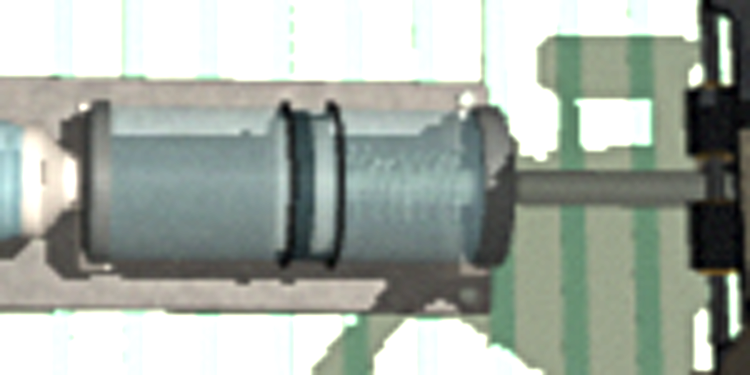

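View pics/s7.png

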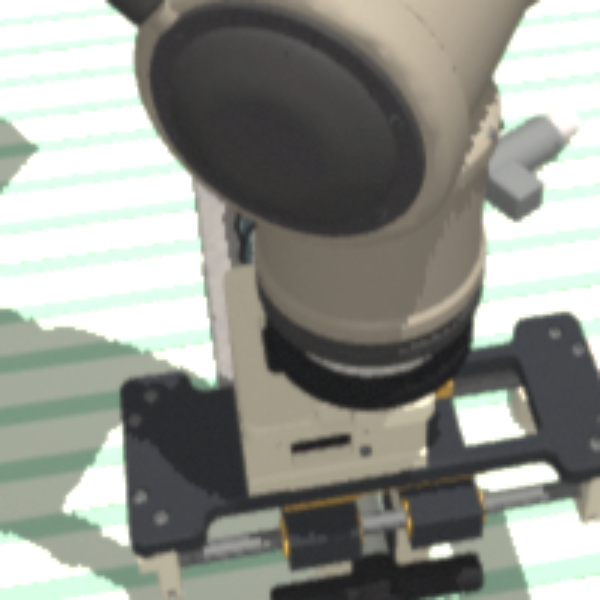

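Run:
```python
import cv2,numpy as np
im=cv2.imread("pics/t7r.png")
cv2.imwrite("pics/t7z.png",cv2.convertScaleAbs(cv2.resize(im[215:258,300:335],None,fx=14,fy=14,interpolation=cv2.INTER_CUBIC),alpha=2.5))
g=im.sum(2)
for r in range(219,256): print(r,g[r,306:330].tolist())
```

```text
219 [265, 268, 263, 265, 282, 282, 283, 287, 268, 261, 258, 256, 260, 273, 273, 273, 277, 273, 269, 268, 274, 278, 278, 271]
220 [267, 264, 267, 275, 266, 157, 139, 254, 286, 272, 267, 264, 269, 276, 163, 132, 242, 270, 264, 263, 267, 273, 273, 273]
221 [254, 247, 254, 259, 205, 66, 39, 238, 271, 259, 256, 263, 266, 265, 103, 23, 110, 240, 251, 253, 253, 256, 258, 262]
222 [253, 260, 268, 269, 160, 69, 18, 86, 115, 112, 155, 241, 262, 223, 108, 61, 72, 233, 262, 255, 250, 255, 258, 253]
223 [270, 273, 277, 240, 174, 128, 46, 40, 70, 70, 76, 126, 133, 122, 127, 124, 58, 241, 279, 277, 270, 271, 268, 269]
224 [281, 286, 258, 211, 210, 215, 104, 50, 80, 85, 86, 160, 199, 211, 210, 215, 80, 187, 280, 286, 284, 286, 285, 287]
225 [292, 291, 256, 210, 226, 233, 113, 36, 83, 90, 94, 154, 215, 226, 248, 291, 115, 130, 272, 297, 294, 290, 290, 303]
226 [296, 292, 241, 211, 235, 245, 112, 43, 85, 98, 89, 152, 227, 237, 246, 286, 114, 129, 274, 301, 294, 296, 296, 304]
227 [208, 209, 202, 211, 243, 252, 150, 49, 87, 101, 102, 135, 224, 244, 247, 216, 73, 80, 188, 201, 198, 196, 197, 207]
228 [2
[... 2668 characters left out ...]
 158, 165, 115, 86, 33, 40, 68, 61, 67, 124, 140, 128, 104, 79, 38, 141, 164, 168, 160, 155, 166, 162]
251 [139, 141, 148, 143, 96, 46, 19, 35, 58, 58, 68, 66, 69, 68, 55, 36, 52, 129, 143, 139, 138, 145, 150, 148]
252 [119, 120, 126, 121, 83, 21, 32, 93, 107, 105, 99, 100, 93, 79, 35, 10, 81, 118, 123, 117, 122, 122, 126, 123]
253 [115, 122, 117, 123, 113, 59, 84, 115, 120, 123, 123, 122, 127, 117, 68, 51, 111, 128, 126, 117, 117, 118, 120, 116]
254 [117, 113, 119, 111, 110, 117, 123, 121, 118, 116, 116, 121, 112, 116, 111, 107, 124, 111, 118, 115, 107, 111, 106, 107]
255 [130, 133, 130, 135, 136, 115, 115, 119, 139, 142, 133, 136, 131, 131, 136, 134, 138, 136, 128, 137, 132, 128, 130, 128]
```

View pics/t7z.png

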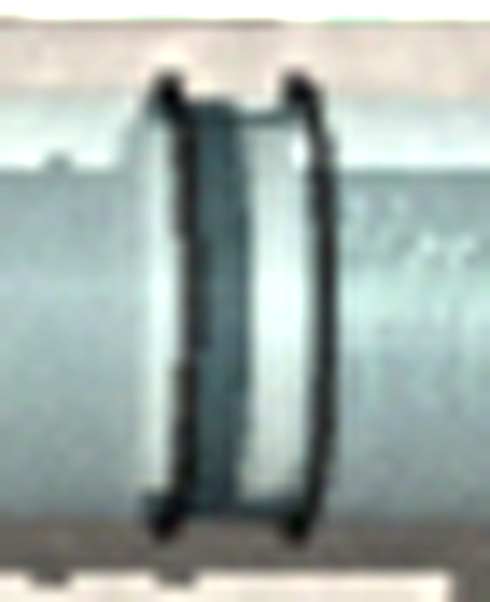

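Run:
```python
from h import *
from scipy.optimize import brentq
t=robot.get_calibration("top");p=np.load("p.npy");p[0]=.506
def W(P): 
    c,s_=np.cos(p[2]),np.sin(p[2]);P=np.atleast_2d(P)
    return np.c_[p[0]+c*P[:,0]-s_*P[:,1],p[1]+s_*P[:,0]+c*P[:,1],P[:,2]]
def sx(col,y,z): return brentq(lambda x:proj(t,W((x,y,z)))[0,0]-col,-.3,.4)
print("hoops",[sx(c,y,.078) for c,y in((311.4,.038),(321,.038),(311.3,-.038),(320.55,-.038))])
print("hoop tops",[sx(c,0,z) for c in(313.5,322.8) for z in (.114,.116)])
print("seal right edge sil",[sx(316.95,y,.078) for y in(.032,-.032)],"top",[sx(317.5,0,z) for z in(.106,.110)])
print("rows",proj(t,W([(.1,y,.078) for y in(.036,.033,.03,-.03,-.033,-.036)])))
a=cv2.imread("pics/top0.png").sum(2)
for r in(222,224,228,236,244,248,250):print(r,a[r,278:294].tolist(),a[r,306:326].tolist())
```

```text
hoops [0.08822681980500907, 0.1097027885222834, 0.08777805906570943, 0.1082243339265449]
hoop tops [0.0886800304891542, 0.08845220853179984, 0.10861685109005631, 0.1083474203052803]
seal right edge sil [0.10061008483585374, 0.10029392187323852] top [0.09823524690274256, 0.09774382134805445]
rows [[316.66838374 220.70879297]
 [316.67488104 222.04732979]
 [316.68138444 223.3871238 ]
 [316.81274739 250.44976753]
 [316.81938096 251.81637707]
 [316.82602082 253.18428357]]
222 [210, 214, 219, 212, 208, 105, 61, 61, 71, 185, 206, 210, 211, 213, 205, 215] [204, 208, 214, 214, 123, 51, 19, 139, 202, 211, 210, 206, 205, 180, 85, 49, 54, 187, 209, 201]
224 [228, 187, 177, 172, 175, 130, 76, 64, 71, 137, 168, 173, 185, 222, 231, 228] [222, 227, 227, 226, 120, 112, 64, 67, 142, 157, 150, 154, 157, 93, 112, 159, 69, 149, 225, 234]
228 [165, 170, 194, 205, 197, 156, 89, 76, 82, 129, 194, 205, 202, 162, 160, 159] [161, 158, 161, 140, 104, 160, 91, 38, 137, 167, 159, 160, 126, 98, 136, 166, 71, 50, 145, 165]
236 [179, 194, 233, 243, 247, 214, 132, 97, 102, 163, 236, 248, 249, 221, 213, 214] [219, 214, 192, 211, 217, 221, 169, 63, 135, 195, 218, 214, 212, 215, 216, 215, 127, 50, 195, 218]
244 [156, 170, 194, 202, 203, 150, 88, 72, 75, 152, 199, 201, 192, 160, 153, 152] [157, 158, 159, 162, 118, 151, 90, 40, 145, 158, 163, 160, 125, 91, 150, 166, 71, 48, 143, 160]
248 [132, 155, 162, 171, 172, 102, 64, 53, 61, 152, 173, 169, 156, 139, 139, 138] [140, 143, 141, 124, 83, 117, 45, 39, 130, 143, 138, 145, 142, 85, 101, 101, 34, 81, 141, 144]
250 [124, 113, 115, 120, 112, 71, 48, 47, 62, 111, 122, 124, 127, 123, 123, 120] [126, 126, 128, 128, 77, 55, 17, 59, 104, 102, 107, 111, 107, 76, 75, 62, 28, 114, 129, 129]
```

Emit:
play_rows --moves '[[[0,0,0.0015,0,-1],[0,0,0.001,0,-1],[0,0,0.001,0,-1],[0,0,0,0,-1],[0,0,0,0,-1],[0,0,0,0,-1],[0,0,0,0,-1],[0,0,0,0,-1],[0,0,0,0,-1],[0,0,0,0,-1]]]'

```text
time: 16.1
tool_pos: [0.505, -0.2271, 0.0648]
tool_rot: [2.976, 1.544, 1.407]
contact_force: [-0.9, 6.0, 1.8]
opening: 0.0151
```

Run:
```python
from h import *
o=robot.observe();print(o['tool_pos'],o['contact_force'],o['opening'],o['qvel'].round(4))
im=robot.read_camera("top")[:,:,::-1]
cv2.imwrite("pics/t8z.png",cv2.convertScaleAbs(cv2.resize(im[215:258,300:335],None,fx=14,fy=14,interpolation=cv2.INTER_CUBIC),alpha=2.5))
im2=robot.read_camera("top");cv2.imwrite("pics/t8.png",cv2.convertScaleAbs(im2[:,:,::-1],alpha=1.5))
g=im.astype(int).sum(2)
for r in(221,223,224,228,236,244,248,250,252):print(r,g[r,306:326].tolist())
```

```text
[ 0.50504788 -0.22713231  0.06477288] [-0.94681579  6.03106238  1.78421881] 0.015094434217615735 [-0.0024  0.0018 -0.0029  0.0077  0.0047 -0.0073]
221 [248, 245, 252, 257, 204, 64, 43, 237, 276, 263, 255, 258, 271, 267, 103, 23, 114, 234, 258, 252]
223 [272, 270, 272, 263, 184, 128, 41, 47, 71, 70, 63, 84, 126, 127, 151, 121, 61, 246, 282, 278]
224 [282, 280, 283, 230, 208, 208, 106, 92, 92, 84, 76, 88, 188, 207, 210, 197, 75, 187, 282, 289]
228 [206, 201, 201, 215, 221, 253, 149, 55, 160, 116, 103, 102, 168, 246, 264, 258, 112, 61, 186, 201]
236 [238, 234, 236, 240, 248, 284, 233, 90, 147, 144, 136, 132, 167, 286, 312, 307, 170, 66, 224, 267]
244 [198, 200, 200, 205, 223, 255, 145, 57, 160, 119, 99, 94, 171, 247, 259, 258, 111, 60, 185, 199]
248 [177, 177, 177, 184, 208, 222, 89, 47, 74, 79, 73, 87, 196, 224, 218, 158, 51, 104, 175, 184]
250 [159, 154, 162, 160, 116, 82, 28, 42, 60, 52, 61, 86, 128, 130, 141, 92, 39, 139, 165, 164]
252 [120, 117, 125, 116, 79, 22, 38, 95, 105, 101, 97, 104, 99, 78, 29, 7, 84, 116, 124, 118]
```

View pics/t8z.png

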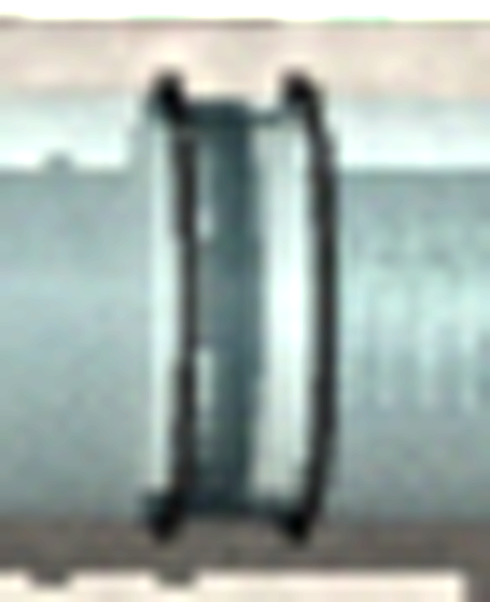

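View pics/t8.png

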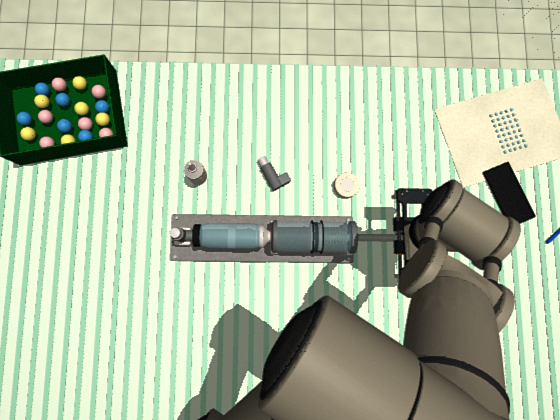

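Emit:
play_rows --moves '[[[0,0,0.0025,0,-1],[0,0,0.0015,0,-1],[0,0,0,0,-1],[0,0,0,0,-1],[0,0,0,0,-1],[0,0,0,0,-1],[0,0,0,0,-1],[0,0,0,0,-1],[0,0,0,0,-1],[0,0,0,0,-1]]]'

```text
time: 17.2
tool_pos: [0.505, -0.2291, 0.0648]
tool_rot: [3.039, 1.534, 1.47]
contact_force: [-0.5, 7.1, 2.0]
opening: 0.015
```

Emit:
play_rows --moves '[[[0,0,0,0,-1],[0,0,0,0,-1],[0,0,0,0,-1],[0,0,0,0,-1],[0,0,0,0,-1],[0,0,0,0,-1],[0,0,0,0,-1],[0,0,0,0,-1],[0,0,0,0,-1],[0,0,0,0,-1]]]'

```text
time: 18.2
tool_pos: [0.5051, -0.2276, 0.0648]
tool_rot: [3.071, 1.526, 1.502]
contact_force: [-0.9, 7.8, 1.5]
opening: 0.0149
```

Run:
```python
from h import *
o=robot.observe();print(o['tool_pos'],o['contact_force'],o['opening'],o['qvel'].round(4))
im=robot.read_camera("top")[:,:,::-1]
cv2.imwrite("pics/t9z.png",cv2.convertScaleAbs(cv2.resize(im[215:258,300:335],None,fx=14,fy=14,interpolation=cv2.INTER_CUBIC),alpha=2.5))
g=im.astype(int).sum(2)
for r in(221,223,224,228,236,244,248,250,252):print(r,g[r,306:326].tolist())
im=robot.read_camera("side");cv2.imwrite("pics/s9.png",cv2.convertScaleAbs(im[:,:,::-1],alpha=1.5))
```

```text
[ 0.50505074 -0.22760388  0.06478005] [-0.94541649  7.82490402  1.48488886] 0.014886767214716816 [-0.0022  0.0015 -0.0043  0.0063  0.0051 -0.0061]
221 [249, 250, 251, 257, 208, 70, 39, 238, 274, 263, 255, 257, 274, 268, 101, 20, 119, 230, 257, 253]
223 [273, 275, 273, 282, 192, 130, 37, 35, 81, 67, 74, 79, 121, 132, 144, 124, 62, 242, 283, 276]
224 [282, 274, 283, 266, 217, 211, 106, 99, 136, 103, 78, 84, 159, 204, 216, 184, 69, 188, 278, 292]
228 [205, 204, 198, 209, 219, 249, 146, 65, 230, 146, 103, 94, 134, 238, 267, 265, 116, 60, 184, 204]
236 [238, 229, 234, 242, 243, 269, 230, 95, 190, 193, 143, 124, 140, 281, 313, 311, 172, 65, 244, 274]
244 [196, 200, 203, 207, 214, 243, 143, 63, 195, 132, 94, 95, 133, 242, 261, 264, 117, 56, 188, 204]
248 [177, 180, 181, 181, 200, 218, 87, 55, 107, 91, 77, 83, 163, 215, 224, 171, 55, 111, 172, 186]
250 [163, 163, 157, 160, 112, 89, 33, 69, 63, 61, 64, 67, 127, 127, 146, 90, 41, 138, 163, 167]
252 [118, 123, 124, 118, 85, 28, 40, 88, 111, 108, 98, 99, 104, 83, 29, 15, 79, 122, 123, 118]
```

View pics/t9z.png

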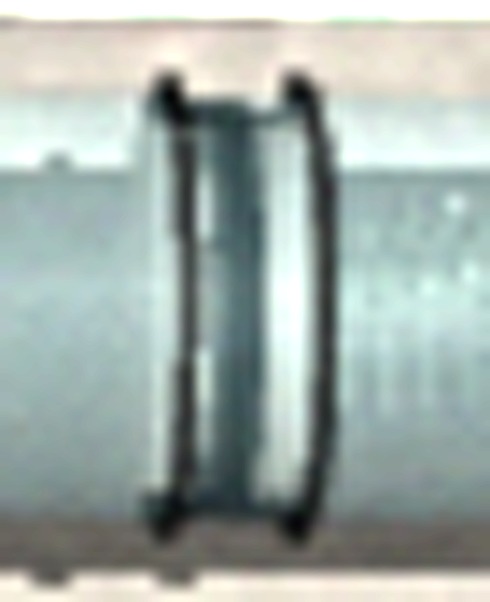

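View pics/s9.png

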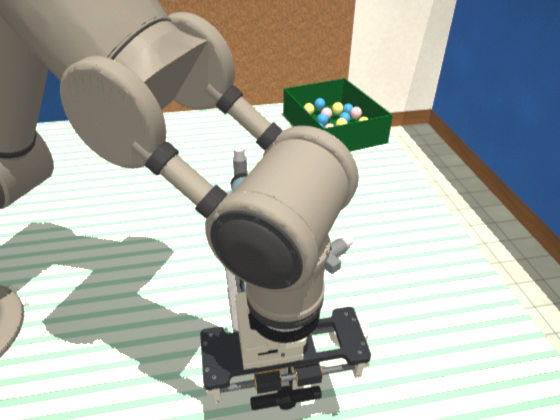

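Run:
```python
from h import *
o=robot.observe();print(o['time'],o['tool_pos'],o['contact_force'],o['opening'])
print(robot.hand_in())
```

```text
18.3 [ 0.50506719 -0.22760438  0.06478423] [-0.84989674  6.54592715  1.79131636] 0.014831484866933772
the job is handed in; nothing more can be done
None
```

I pressed the canister fully down with the plunger home, let it spring back, then drew the T-handle out about 67 mm by the rod. I handed in at 18.3 s with the fingers still gripping it. `hand_in()` reports no verdict.

- **Canister press:** the tool stopped at z = 0.137 m with about 23 N. That is 5 mm below the rest height, so it was on its stop. After I lifted off, the contact force was back near zero.
- **Seal position:** in the last top picture the seal stands between the two hoops, about 1 mm short of the middle by my estimate. The limit is 6 mm.
- **Marker:** the hoops sat in the same pixels in the pictures taken during the draw. An early estimate of the marker's middle was about 2–3 mm further out. The closer measurement I used differs from it, but both leave the seal within the limit.
- **Hold:** the pull reads 6.5–7.8 N, which matches the spring, and the gripper is holding at about 15 mm opening with 35 N. While rows were being played, the tool crept back about 1.5 mm per second. It stood still whenever no rows were running.
- **Other things:** the bottle, tape roll and spare inhaler look unmoved in the pictures; I did not measure them again.

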